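# Set the toy catapult on its catch

## Task

Set the toy catapult on the kitchen counter ready to fire: draw its sprung arm down by the draw bar, slide it sideways so that the round head on the arm's end passes through the catch's gate, and ease it up so that the neck hangs against the underside of the gate's crossbar with the head hooked behind it; then let go. The catch sits anywhere along its rail, so feel for its back plate gently: do not strain the catch and do not let the arm fire. Leave the mug, the spice jar and the bowl where they stand.

Things in the scene. Friction and masses are not known exactly. Their poses are not given: they have to be found in the camera images.
- catapult: Wooden toy catapult, fixed. Base board 250 x 230 x 12 mm, y from -100 to +130; origin on the counter, mid-length. x points from the arm's free end to its pivot, y to the catch's side, z up. Pivot axle along y at x 75, z 60 mm. The arm's free end, 150 mm from the axle, has a cross bar along y: draw bar on the -y side, neck and head on the +y side. Only the board lies below the draw bar.
- draw (a joint): Rad drawn down: 0 at rest, 0.96 rad above level; bar height = 60 + 150 sin(0.96 - value) mm, bar x = 75 - 150 cos(0.96 - value) mm. Stop 1.03. Spring back to 0: 3 N at the bar at rest, 7 N when set. The head passes freely under the crossbar at 0.95 to 1.03. Hooked, neck against the crossbar: 0.88. Head only wedged under it: 0.915, not set. Pressing a set arm 6 mm down frees it: it fires.
- axle (a joint): Sideways slide of the whole arm along its axle, m, 0 to 0.06, towards the catch (+y of the catapult). A light spring pulls it back to 0 (0.8 N at 0, 40 N/m).
- grip (a point): Middle of the wooden draw bar, on its axis, at y = -46 mm when joint axle = 0; moves with the arm. Bar 14 mm diameter, y from -78 to -8, then a 20 mm end cap to -83. Pinch it from above, fingers either side in the catapult's x; it turns in the grip as the arm is drawn and creeps up some 5 to 8 mm between the pads.
- head (a point): Centre of the round metal head, on the cross bar's axis; moves with the arm. Head 24 mm diameter, 6 mm thick, y from +34 to +40 mm when joint axle = 0, on a metal neck 12 mm in diameter that starts at the beam (y +8).
- beam: The arm with draw bar, cup, neck and head; origin on the axle's centre line. Beam 16 mm wide, 12 mm thick, a 48 mm cup on top 88 to 136 mm from the axle.
- catch_rail: Metal rail 30 x 85 x 6 mm fixed on the base board, long along y, origin under its centre. The catch clamped on it (its place is not reported) is a gate with a back plate: 64 mm wide, up to 89 mm high; the plate's near face lies 15 mm beyond the crossbar's far face. The 6 mm head belongs in that gap; touching the plate, it is in far enough. Over 20 N from the arm strains the catch.
- mug: White ceramic mug with lid, 86 mm across, 122 mm high, handle 66 mm out at its +y; origin under its centre. Leave alone.
- spice: Glass spice jar 48 mm across, 100 mm high; origin under its centre. Leave alone.
- bowl: White ceramic bowl 120 mm across, 50 mm high; origin under its centre. Leave alone.
- pivot (a point): Where the arm's middle meets the axle when joint axle = 0: catapult x 75, y 0, z 60 mm; fixed to the base.
- gate (a point): A fixed mark, NOT the catch itself: the middle of the range (catapult x -75, y 63, z 78.5 mm) of the lower edge of the gate's crossbar. The crossbar's middle lies up to 12 mm either way of it along y. Crossbar: along x, 6 mm thick in y, 8.5 mm high, underside 78.5 mm above the counter, on two legs with 48 mm between them.

How it is judged:
On the way, in this order (a step that is already met when the one before it is completed fails the run):
1. the arm is drawn down far enough for its head to pass under the crossbar (value of joint draw above 0.925 rad), for 0.1 s.
2. the neck bears up against the crossbar with the head behind it (value of joint draw between 0.855 and 0.9 rad and value of joint axle above 0.015 m), for 0.2 s.
At the end, for the whole second after the job is handed in: The released arm stays hooked on the catch: joint draw between 0.855 and 0.90 rad, slid over by more than 15 mm, bearing on the catch (over 1 N), fingers clear of it (all of step 2 and contact force between beam and catch_rail above 1 N and contact force between the fingers and beam below 0.1 N); the robot touches nothing.
It fails at once if the arm fires (springs back faster than 3.5 rad/s while more than 0.15 rad away from its set angle) (velocity of joint draw below -3.5 rad/s and value of joint draw below 0.73 rad).
It fails at once if the catch is strained (the arm presses it with more than 20 N) (contact force between beam and catch_rail above 20 N).
It fails at once if the mug, spice jar or bowl is pushed more than 30 mm or tipped over (distance of any of mug, spice, bowl from where it was at the start of the episode above 0.03 m or angle between any of mug, spice, bowl's own z axis and vertical above 0.5 rad).
It also fails if it takes over 56 s, if anything falls off the work surface, if the arm or the gripper's body presses on something with over 40 N, if the wrist force passes 120 N, or if a joint passes its speed limit or range.

## Robot

A 6-joint arm with a two-finger parallel gripper is mounted at the origin on the work surface. World frame = base frame: x ahead of the robot, y to its left, z up, the work surface at z = 0. Lengths are in m, angles in rad, forces in N, time in s.
With the tool pointing down it reaches from about 0.4 to 0.825 m from the base axis. Payload 7 kg.
Tool frame: the origin (TCP) lies at the very end of the fingers, on their centre line; the grasp point (between the pads) lies arm.hold_point_z behind it (arm.hold_point_z is the distance from the TCP to the grasp point, in m); z points along the fingers, y is the line along which they close (so a half turn about z gives the same grasp; the last joint's range is limited). The gripper opens to 88 mm and grips with 3 to 60 N. Pads are 19 mm wide; open, the fingers measure 130 mm over their backs; the gripper's body (78 mm by 193 mm) begins 47 mm behind the grasp point.
Start: joints at [1.405, 0.359, 0.012, 0, -1.224, -0.288], TCP at [0.296, 0.607, 0.227] pointing down, gripper open.
Joint ranges: [-3.07, 3.07], [-1.43, 2.12], [-1.02, 1.25], [-3.03, 1.67], [-3.05, -0], [-3.03, 3.03]. Speed limits (rad/s): [2.39, 2.39, 3.01, 3.14, 3.14, 3.14].

## Interface

Orientations are given as [roll, pitch, yaw] about the fixed x, y, z axes, in that order (R = Rz(yaw) Ry(pitch) Rx(roll)).
In Python, from station import arm gives the robot as it stands.
- The arm moves only by the shell command python3 nudge.py FILE [FORCE], which reads ROWS from the file FILE. ROWS is a JSON object whose key "steps" holds a list of rows, 1 to 20 of them, each of 5 numbers: the finger opening in m, then dx, dy, dz in shares of 1 m (1.0 is 1 m), then a turn about the tool's z in parts of the range, where 1.0 means 180 degrees; each row is the pose to reach, as a shift and turn from the pose commanded when the command began, along the tool's axes at that moment; what a row does not reach only later rows make up. A row lasts 1/12 s, in which the tool goes at most 0.0417 m and 0.125 rad, less where a joint would pass 70% of its speed; a pose out of reach is approached as far as the arm can. The fingers move at their own pace and stop on an object; FORCE is the grip in N (left out, the last holds). Time passes only in rows, so rows that do not move let the fingers close. It prints the time, the measured TCP pose, the force, the opening and the grip force at its end. Input that does not fit is refused with a message, and nothing moves.
- arm.get_state(): the state, without advancing time (a new reading comes with each control period).
- arm.grab_frame(name): name is "scene" or "top" or "wrist"; returns the picture (384x512x3 uint8, red, green, blue); there is no depth.
- arm.camera_params(name): a dict with "fx", "fy", "cx", "cy" (pixels), "T" (4x4, takes a point from camera to world coordinates); the wrist camera has in their place "hand_eye" (4x4, takes a point from camera to tool coordinates, whose origin is the TCP and whose axes are the flange's). Camera axes: x right, y down, z forward; pixel columns grow to the right and rows downward; lengths in m; the calibration is good to about 2 mm. A picture is of the moment at which its call begins: read the wrist's pose just before it. camera_params takes no time and is no camera call.
- arm.job_done(): hands the job in; it is judged then, once.
The state is a dict: "t": time; "q": joint angles; "qd": joint speeds; "joint_efforts": joint torques, N m; "eef_pos": TCP position; "ee_rot": TCP orientation; "force": force on the tool from outside, world axes, zero at the start; "moment": the same for the moment, N m; "width": finger opening in m; "gripper_force": force on a finger pad.
Only numpy, scipy, OpenCV 4.12 (cv2) and the standard library are available. Lean on these libraries where they do the work, as an engineer would, in place of code of your own. Each camera call takes 0.05 s, during which the arm holds its last target. There are 200 camera calls.

## Working session

There is one attempt and no reset: what is moved stays moved. The work goes in short steps, Python scripts to look and compute and a shell command to move; the robot and the scene stay as the last step left them, time stands still between calls to the robot, and variables do not carry over. Pictures are saved under pics/ and viewed, at most 10 in all, crops included, and the job is handed in when it is done.

```bash
mkdir -p pics; ls
python3 - <<'E'
from station import arm
import cv2
print(arm.get_state(), arm.hold_point_z)
for n in("top","scene"):
    cv2.imwrite(f"pics/{n}.png",arm.grab_frame(n)[:,:,::-1])
    p=arm.camera_params(n);print(n,p)
print(arm.camera_params("wrist"))
E
```

```text
nudge.py
pics
station.py
{'t': 0.0, 'q': array([ 1.40515359e+00,  3.59412716e-01,  1.10765503e-02, -3.57569726e-04,
       -1.22411380e+00, -2.88102225e-01]), 'qd': array([-1.66384013e-03,  6.24748479e-05, -9.19770161e-04, -5.57311146e-04,
        8.25640022e-04, -2.03943774e-04]), 'joint_efforts': array([-7.61769461e-04, -5.82721603e+01,  2.93061626e+01,  6.99701920e+00,
        6.94390954e-03, -1.63977584e-04]), 'eef_pos': array([0.29568231, 0.60625005, 0.22561235]), 'ee_rot': array([ 3.13991165e+00, -1.47617681e-04, -4.53866612e-01]), 'force': array([-0.09274384, -0.27094156, -0.49053105]), 'moment': array([-0.00845056,  0.00074184, -0.04320699]), 'gripper_force': 0.0, 'width': 0.0875654386262622} 0.0188
top {'fx': 358.94623507820563, 'fy': 358.94623507820563, 'cx': 254.70546041394974, 'cy': 192.90759792897674, 'T': array([[ 0.01149837, -0.99091195,  0.13401978,  0.38887789],
       [-0.99950746, -0.01530361, -0.02739761, -0.02964682],
       [ 0.0291996 , -0.13363874, -0.99059985,  1.20139305],
       [ 0.        ,  0.        ,  0.        ,  1.        ]])}
scene {'fx': 468.363873
[... 188 characters left out ...]
04125255e-01,  7.40782323e-01, -4.43958644e-01,
         5.16230341e-01],
       [ 7.39102387e-04, -5.14430713e-01, -8.57531629e-01,
         1.22713704e+00],
       [ 0.00000000e+00,  0.00000000e+00,  0.00000000e+00,
         1.00000000e+00]])}
{'fx': 277.2493182043755, 'fy': 277.2493182043755, 'cx': 256.349806278949, 'cy': 191.16779578318534, 'hand_eye': array([[-5.08323276e-04, -9.52449037e-01, -3.04697513e-01,
         8.25590695e-02],
       [ 9.99999793e-01, -3.64344246e-04, -5.29390091e-04,
         1.84402627e-06],
       [ 3.93202297e-04, -3.04697719e-01,  9.52449025e-01,
        -1.58490647e-01],
       [ 0.00000000e+00,  0.00000000e+00,  0.00000000e+00,
         1.00000000e+00]])}
```

View pics/top.png

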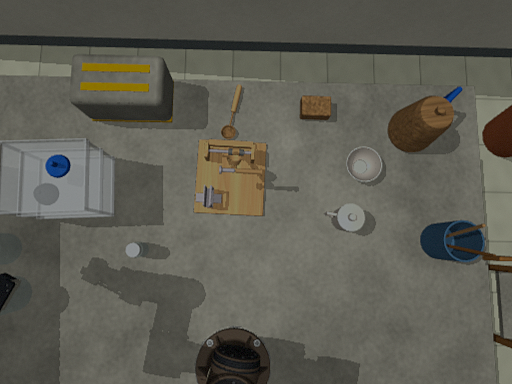

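View pics/scene.png

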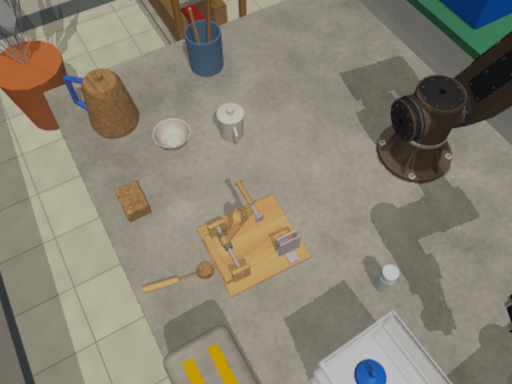

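Run:
```python
import cv2,numpy as np
a=cv2.imread("pics/top.png")[130:225,185:305];b=cv2.imread("pics/scene.png")[175:297,190:318]
a=cv2.resize(a,(480,380),interpolation=cv2.INTER_CUBIC);b=cv2.resize(b,(0,0),fx=2.5,fy=380/122,interpolation=cv2.INTER_CUBIC)
b=b[:380]
cv2.imwrite("pics/crop.png",np.hstack([a,b]));print(b.shape)
```

```text
(380, 320, 3)
```

View pics/crop.png

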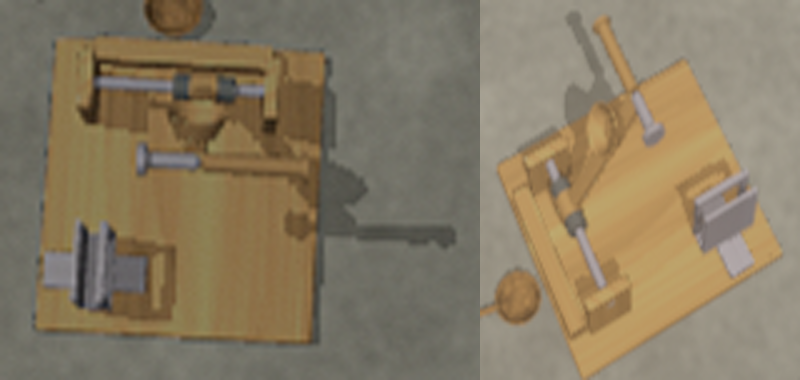

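```bash
cat > h.py <<'E'
import numpy as np,cv2
from station import arm
def proj(n,P):
    p=arm.camera_params(n);T=np.linalg.inv(p["T"]);c=P@T[:3,:3].T+T[:3,3]
    return np.c_[p["fx"]*c[:,0]/c[:,2]+p["cx"],p["fy"]*c[:,1]/c[:,2]+p["cy"]]
def place(v,P):
    c,s=np.cos(v[2]),np.sin(v[2]);return P@np.array([[c,-s,0],[s,c,0],[0,0,1]]).T+[v[0],v[1],0]
E
python3 - <<'E'
from h import *
from scipy.optimize import least_squares
P=np.array([[125,130,12],[125,-100,12],[-125,-100,12],[-125,130,12],[-11,37,183],[-11,-81,183]])/1e3
t=(np.array([[57,38],[327,52],[312,342],[37,330],[143,158],[317,167]])+.5)/4-.5+[185,130]
s=(np.array([[103,377],[17,162],[206,58],[303,254],[172,132],[122,22]])+.5)/[2.5,380/122]-.5+[190,175]
f=lambda v:np.r_[proj("top",place(v,P))-t,proj("scene",place(v,P))-s]
r=least_squares(lambda v:f(v).ravel(),[.48,.05,0]);v=r.x
print(v);print(f(v).round(1))
np.save("v.npy",v)
# catch offset: top-view columns of the crossbar/plate tops
for d in (-12,-6,0,6,12):
    Q=np.array([[-75,63+d,87],[-75,63+d+18+1.5,89]])/1e3
    print(d,((proj("top",place(v,Q))-[185,130]+.5)*4-.5).round().tolist(),(((proj("scene",place(v,Q))-[190,175]+.5)*[2.5,380/122]-.5)+[480,0]).round().tolist())
g=place(v,np.array([[-11,-46,183],[-80,-46,60]])/1e3);print("grip",g)
st=arm.get_state();print(st["eef_pos"],st["ee_rot"])
E
```

```text
[ 0.60228948  0.0022218  -0.04355876]
[[ 0.8 -0.4]
 [ 0.8  0.2]
 [ 0.8  0.8]
 [ 0.1 -0.1]
 [ 0.8  0.5]
 [-1.9  0.7]
 [-0.5  0.3]
 [-0.7  0.9]
 [-0.2 -0.4]
 [ 0.1 -0.7]
 [ 0.6  0.7]
 [-0.1  0.8]]
-12 [[130.0, 264.0], [105.0, 262.0]] [[712.0, 168.0], [721.0, 185.0]]
-6 [[123.0, 263.0], [97.0, 261.0]] [[715.0, 173.0], [724.0, 190.0]]
0 [[115.0, 263.0], [90.0, 261.0]] [[718.0, 179.0], [727.0, 196.0]]
6 [[107.0, 262.0], [82.0, 260.0]] [[721.0, 184.0], [730.0, 202.0]]
12 [[100.0, 262.0], [74.0, 260.0]] [[723.0, 190.0], [732.0, 207.0]]
grip [[ 0.58929684 -0.04325557  0.183     ]
 [ 0.52036229 -0.04025097  0.06      ]]
[0.2957563  0.60625767 0.22570675] [ 3.14007825e+00 -1.61827291e-04 -4.53912499e-01]
```

Units first: turns go in shares of 180 degrees. So 1.16 rad / 3.1416 = 0.3692.

```bash
echo '{"steps":[[0.06,0,0,-0.045,0.0318],[0.06,0.033,0.0275,-0.05,0.0637],[0.06,0.066,0.055,-0.05,0.0955],[0.06,0.099,0.0826,-0.05,0.1273],[0.06,0.132,0.11,-0.05,0.1592],[0.06,0.165,0.1376,-0.05,0.191],[0.06,0.198,0.165,-0.05,0.2228],[0.06,0.231,0.193,-0.05,0.2546],[0.06,0.264,0.22,-0.05,0.2865],[0.06,0.297,0.2477,-0.05,0.3183],[0.06,0.33,0.275,-0.05,0.3501],[0.06,0.363,0.303,-0.05,0.3692],[0.06,0.396,0.33,-0.05,0.3692],[0.06,0.429,0.358,-0.05,0.3692],[0.06,0.462,0.385,-0.05,0.3692],[0.06,0.495,0.413,-0.05,0.3692],[0.06,0.528,0.44,-0.05,0.3692],[0.06,0.55,0.4587,-0.05,0.3692],[0.06,0.55,0.4587,-0.05,0.3692],[0.06,0.55,0.4587,-0.05,0.3692]]}' > next.json && python3 nudge.py next.json
python3 - <<'E'
from h import *
s=arm.get_state();print(s["eef_pos"],s["ee_rot"],s["force"])
v=np.load("v.npy")
f=arm.grab_frame("wrist");cv2.imwrite("pics/w1.png",f[:,:,::-1])
from scipy.spatial.transform import Rotation as R
p=arm.camera_params("wrist");T=np.eye(4);T[:3,:3]=R.from_euler("xyz",s["ee_rot"]).as_matrix();T[:3,3]=s["eef_pos"];T=np.linalg.inv(T@p["hand_eye"])
P=place(v,np.array([[-11,37,183],[-11,-83,183],[-11,-8,183],[-75,63,87],[-125,130,12],[-125,-100,12],[125,-100,12]])/1e3)
c=P@T[:3,:3].T+T[:3,3];print((c[:,:2]/c[:,2:]*p["fx"]+[p["cx"],p["cy"]]).round())
E
```

```text
t: 1.77
eef_pos: [0.5895, -0.0495, 0.2754]
ee_rot: [3.14, -0.001, -1.618]
force: [0.4, 1.1, 0.6]
width: 0.06
gripper_force: 0.0
[ 0.5895012  -0.04948838  0.27540885] [ 3.13971285e+00 -6.41691845e-04 -1.61790414e+00] [0.41045474 1.05979957 0.61325987]
[[257. 274.]
 [256. 162.]
 [257. 236.]
 [302. 250.]
 [322. 262.]
 [333. 127.]
 [165. 128.]]
```

View pics/w1.png

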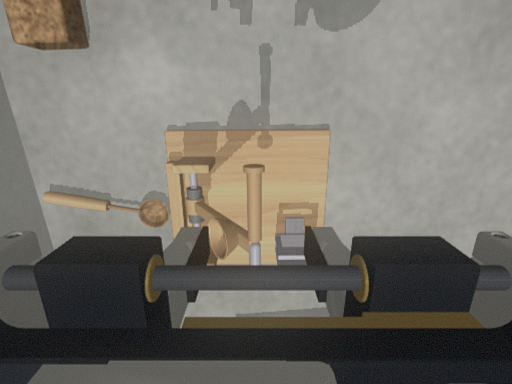

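```bash
echo '{"steps":[[0.06,-0.005,0,0.03,0],[0.06,-0.005,0,0.06,0],[0.06,-0.005,0,0.09,0],[0.06,-0.005,0,0.107,0],[0.06,-0.005,0,0.107,0],[0.0,-0.005,0,0.107,0],[0.0,-0.005,0,0.107,0],[0.0,-0.005,0,0.107,0],[0.0,-0.005,0,0.107,0],[0.0,-0.005,0,0.107,0],[0.0,-0.005,0,0.107,0],[0.0,-0.005,0,0.107,0],[0.0,-0.005,0,0.107,0]]}' > next.json && python3 nudge.py next.json 35
python3 -c "
import numpy as np
for v in np.arange(0,1.0,.1).tolist()+[.96,.98,1.0]:
  print(round(v,2),((150*np.cos(.96-v)-150*np.cos(.96))).round(1),(150*np.sin(.96)-150*np.sin(.96-v)).round(1))"
```

```text
t: 2.9
eef_pos: [0.5902, -0.0416, 0.1698]
ee_rot: [-3.14, 0.001, -1.614]
force: [3.6, -0.2, -0.6]
width: 0.0129
gripper_force: 35.1
0.0 0.0 0.0
0.1 11.8 9.2
0.2 22.7 19.5
0.3 32.5 30.9
0.4 41.1 43.2
0.5 48.4 56.3
0.6 54.4 70.0
0.7 58.9 84.3
0.8 62.1 99.0
0.9 63.7 113.9
0.96 64.0 122.9
0.98 63.9 125.9
1.0 63.9 128.9
```

```bash
echo '{"steps":[[0,0,0.006,0.0045,0],[0,0,0.0118,0.0092,0],[0,0,0.0175,0.014,0],[0,0,0.0227,0.0195,0],[0,0,0.028,0.025,0],[0,0,0.0325,0.0309,0],[0,0,0.037,0.037,0],[0,0,0.0411,0.0432,0],[0,0,0.045,0.0495,0],[0,0,0.0484,0.0563,0],[0,0,0.0515,0.063,0],[0,0,0.0544,0.07,0],[0,0,0.0568,0.077,0],[0,0,0.0589,0.0843,0],[0,0,0.0606,0.0915,0],[0,0,0.0621,0.099,0],[0,0,0.0621,0.099,0]]}' > next.json && python3 nudge.py next.json
python3 - <<'E'
from h import *
a=arm.grab_frame("scene")[175:297,190:318,::-1];b=arm.grab_frame("top")[130:225,185:305,::-1]
a=cv2.resize(a,(400,380),interpolation=3);b=cv2.resize(b,(400,316),interpolation=3);b=cv2.copyMakeBorder(b,0,64,0,0,0)
cv2.imwrite("pics/d1.png",np.hstack([b,a]))
E
```

```text
t: 4.32
eef_pos: [0.5294, -0.0385, 0.0706]
ee_rot: [-3.137, 0.001, -1.613]
force: [7.3, -0.0, 6.2]
width: 0.0131
gripper_force: 35.0
```

View pics/d1.png

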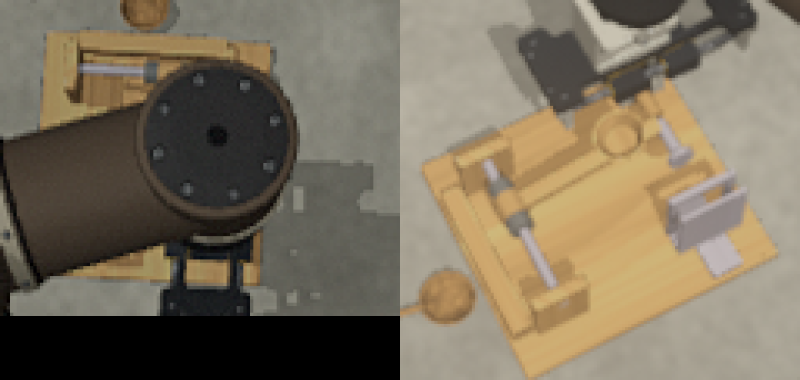

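Run:
```python
from h import *
v=np.load("v.npy")+[.001,.003,0]; np.save("v2.npy",v)
for w in (.7,.75,.8,.85,.9,.95,1.0):
    a=.96-w;q=proj("scene",place(v,np.array([[.075-.15*np.cos(a),.037,.06+.15*np.sin(a)]])))[0]
    print(w,((q-[190,175]+.5)*[3.125,3.115]-.5+[400,0]).round(1))
```

```text
0.7 [679.  154.7]
0.75 [680.5 157.7]
0.8 [681.6 160.8]
0.85 [682.3 164.1]
0.9 [682.6 167.6]
0.95 [682.6 171.3]
1.0 [682.2 175. ]
```

```bash
echo '{"steps":[[0,0,0.001,0.007,0],[0,0,0.0015,0.014,0],[0,0,0.0018,0.02,0],[0,0,0.0018,0.026,0],[0,0,0.0018,0.031,0],[0,0,0.0018,0.031,0]]}' > next.json && python3 nudge.py next.json
python3 - <<'E'
from h import *
a=arm.grab_frame("scene")[205:255,240:315,::-1];
a=cv2.resize(a,None,fx=8,fy=8,interpolation=3)
cv2.imwrite("pics/d2.png",a)
v=np.load("v2.npy")
for w in (.8,.85,.9,.95,1.0):
    a=.96-w;q=proj("scene",place(v,np.array([[.075-.15*np.cos(a),.037,.06+.15*np.sin(a)]])))[0]
    print(w,((q-[240,205]+.5)*8-.5).round(1))
E
```

```text
t: 4.92
eef_pos: [0.528, -0.0384, 0.0401]
ee_rot: [-3.137, 0.001, -1.613]
force: [5.7, 0.2, 8.7]
width: 0.0129
gripper_force: 35.0
0.8 [321.6 173.8]
0.85 [323.5 182.3]
0.9 [324.4 191.3]
0.95 [324.3 200.6]
1.0 [323.3 210.3]
```

View pics/d2.png

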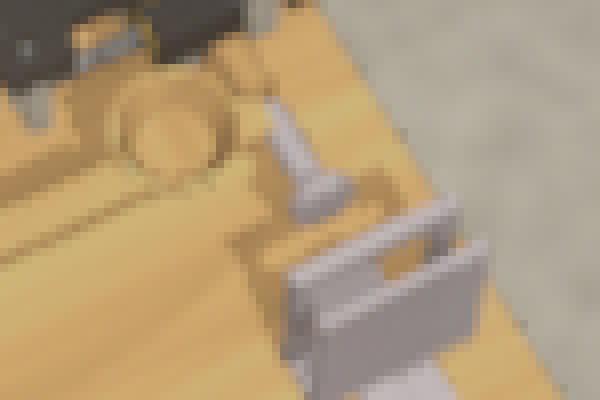

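```bash
echo '{"steps":[[0,0,0,0.004,0],[0,0,0,0.008,0],[0,0,0,0.0085,0],[0,0,0,0.0085,0]]}' > next.json && python3 nudge.py next.json
python3 - <<'E'
from h import *
v=np.load("v2.npy")
for d in (-12,0,4,8,12): print(d,((proj("scene",place(v,np.array([[-.075,.063+d/1e3,.087],[-.075,.0825+d/1e3,.089]])))-[240,205]+.5)*8-.5).round().tolist())
a=arm.grab_frame("scene")[205:255,240:315,::-1];
cv2.imwrite("pics/d3.png",cv2.resize(a,None,fx=8,fy=8,interpolation=3))
E
```

```text
t: 5.3
eef_pos: [0.5285, -0.0383, 0.0324]
ee_rot: [-3.136, 0.001, -1.612]
force: [7.1, 0.4, 9.6]
width: 0.0131
gripper_force: 35.0
-12 [[347.0, 200.0], [375.0, 244.0]]
0 [[364.0, 229.0], [393.0, 273.0]]
4 [[370.0, 238.0], [399.0, 282.0]]
8 [[376.0, 248.0], [405.0, 292.0]]
12 [[382.0, 257.0], [411.0, 302.0]]
```

View pics/d3.png

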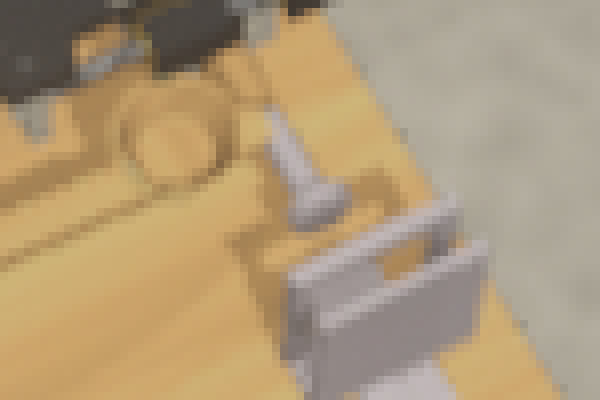

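```bash
echo '{"steps":[[0,-0.001,0,0.001,0],[0,-0.004,0,0.002,0],[0,-0.008,0,0.002,0],[0,-0.012,0,0.002,0],[0,-0.016,0,0.002,0],[0,-0.02,0,0.002,0],[0,-0.02,0,0.002,0]]}' > next.json && python3 nudge.py next.json; echo '{"steps":[[0,-0.002,0,0,0],[0,-0.004,0,0,0],[0,-0.004,0,0,0]]}' > next.json && python3 nudge.py next.json;  echo '{"steps":[[0,-0.002,0,0,0],[0,-0.004,0,0,0],[0,-0.004,0,0,0]]}' > next.json && python3 nudge.py next.json
```

```text
t: 5.93
eef_pos: [0.5291, -0.0181, 0.0307]
ee_rot: [-3.136, 0.001, -1.612]
force: [5.9, -1.3, 11.3]
width: 0.0129
gripper_force: 35.0
t: 6.18
eef_pos: [0.5292, -0.0144, 0.0308]
ee_rot: [-3.136, 0.001, -1.612]
force: [5.7, -2.0, 11.4]
width: 0.0129
gripper_force: 35.0
t: 6.43
eef_pos: [0.5293, -0.0105, 0.0307]
ee_rot: [-3.136, 0.001, -1.613]
force: [5.9, -1.9, 11.4]
width: 0.0127
gripper_force: 35.0
```

```bash
for i in 1 2; do echo '{"steps":[[0,-0.0015,0,0,0],[0,-0.003,0,0,0],[0,-0.003,0,0,0]]}' > next.json && python3 nudge.py next.json|grep -E 'eef|force: \['; done; for i in 1 2; do echo '{"steps":[[0,-0.0015,0,0,0],[0,-0.0015,0,0,0]]}' > next.json && python3 nudge.py next.json|grep -E 'eef|force: \['; done
```

```text
eef_pos: [0.5294, -0.0075, 0.0307]
force: [6.8, -1.7, 10.8]
eef_pos: [0.5295, -0.0046, 0.0307]
force: [6.1, -2.4, 11.2]
eef_pos: [0.5295, -0.0031, 0.0307]
force: [6.9, -2.1, 12.6]
eef_pos: [0.5296, -0.0016, 0.0307]
force: [5.4, -2.7, 11.9]
```

```bash
for i in 1 2 3; do echo '{"steps":[[0,-0.0015,0,0,0],[0,-0.0015,0,0,0]]}' > next.json && python3 nudge.py next.json|grep -E 'eef|force: \['; done
```

```text
eef_pos: [0.5296, -0.0001, 0.0307]
force: [6.1, -1.9, 11.1]
eef_pos: [0.5297, 0.0014, 0.0307]
force: [5.5, -3.1, 11.5]
eef_pos: [0.5297, 0.0028, 0.0307]
force: [6.4, -3.1, 12.6]
```

```bash
echo '{"steps":[[0,-0.001,0,0,0],[0,-0.001,0,0,0]]}' > next.json && python3 nudge.py next.json|grep -E 'eef|force: \['
```

```text
eef_pos: [0.5298, 0.0038, 0.0307]
force: [6.7, -3.0, 11.7]
```

```bash
for i in 1 2; do echo '{"steps":[[0,-0.001,0,0,0],[0,-0.001,0,0,0]]}' > next.json && python3 nudge.py next.json|grep -E 'eef|force: \['; done
```

```text
eef_pos: [0.5298, 0.0048, 0.0307]
force: [6.6, -2.4, 12.3]
eef_pos: [0.5298, 0.0058, 0.0307]
force: [6.7, -3.1, 10.6]
```

```bash
echo '{"steps":[[0,-0.001,0,0,0],[0,-0.001,0,0,0]]}' > next.json && python3 nudge.py next.json|grep -E 'eef|force: \['
```

```text
eef_pos: [0.5299, 0.0068, 0.0307]
force: [6.2, -2.9, 11.3]
```

Run:
```python
from h import *
v=np.load("v2.npy")
a=arm.grab_frame("scene")[205:255,240:315,::-1];
cv2.imwrite("pics/d4.png",cv2.resize(a,None,fx=8,fy=8,interpolation=3))
```

```text
(no output)
```

View pics/d4.png

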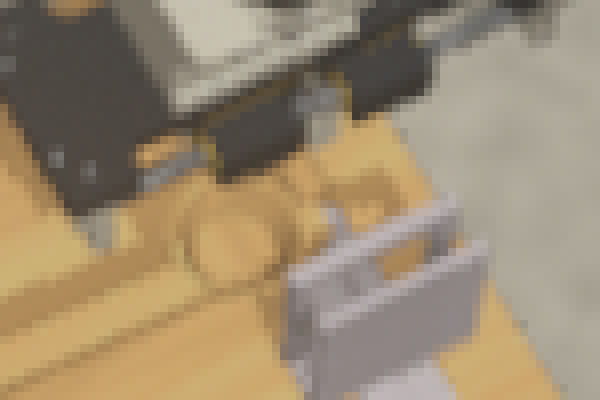

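```bash
for i in 1 2; do echo '{"steps":[[0,-0.001,0,0,0],[0,-0.001,0,0,0]]}' > next.json && python3 nudge.py next.json|grep -E 'eef|force: \['; done
```

```text
eef_pos: [0.5299, 0.0078, 0.0307]
force: [6.0, -3.0, 11.0]
eef_pos: [0.5299, 0.0088, 0.0307]
force: [7.4, -2.5, 11.3]
```

```bash
echo '{"steps":[[0,-0.001,0,0,0],[0,-0.001,0,0,0]]}' > next.json && python3 nudge.py next.json|grep -E 'eef|force: \['
```

```text
eef_pos: [0.5299, 0.0095, 0.0307]
force: [6.9, -3.7, 11.9]
```

```bash
echo '{"steps":[[0,-0.001,0,0,0],[0,-0.001,0,0,0]]}' > next.json && python3 nudge.py next.json|grep -E 'eef|force: \['
```

```text
eef_pos: [0.5298, 0.0096, 0.0307]
force: [7.6, -9.8, 11.8]
```

```bash
echo '{"steps":[[0,0.001,0,0,0],[0,0.0015,0,0,0],[0,0.0015,0,0,0]]}' > next.json && python3 nudge.py next.json|grep -E 'eef|force: \['; echo '{"steps":[[0,0,0,-0.002,0],[0,0,0,-0.004,0],[0,0,0,-0.004,0]]}' > next.json && python3 nudge.py next.json|grep -E 'eef|force: \['; echo '{"steps":[[0,0,0,-0.0015,0],[0,0,0,-0.003,0],[0,0,0,-0.003,0]]}' > next.json && python3 nudge.py next.json|grep -E 'eef|force: \['
```

```text
eef_pos: [0.5299, 0.009, 0.0307]
force: [6.3, -2.6, 11.3]
eef_pos: [0.5295, 0.0091, 0.0345]
force: [8.1, -2.2, 7.3]
eef_pos: [0.5293, 0.009, 0.0372]
force: [7.0, -2.5, 6.0]
```

```bash
for i in 1 2 3; do echo '{"steps":[[0,0,0,-0.0015,0],[0,0,0,-0.0015,0]]}' > next.json && python3 nudge.py next.json|grep -E 'eef|force: \['; done
```

```text
eef_pos: [0.5292, 0.009, 0.0386]
force: [8.3, -3.4, 5.6]
eef_pos: [0.5292, 0.009, 0.04]
force: [7.6, -3.4, 5.4]
eef_pos: [0.5291, 0.0089, 0.0415]
force: [8.1, -2.8, 4.4]
```

```bash
for i in 1 2; do echo '{"steps":[[0,0,0,-0.001,0],[0,0,0,-0.001,0]]}' > next.json && python3 nudge.py next.json|grep -E 'eef|force: \['; done
```

```text
eef_pos: [0.5291, 0.0089, 0.0424]
force: [7.2, -3.4, 5.2]
eef_pos: [0.529, 0.0089, 0.0434]
force: [6.8, -2.5, 5.0]
```

```bash
for i in 1 2; do echo '{"steps":[[0,0,0,-0.001,0],[0,0,0,-0.001,0]]}' > next.json && python3 nudge.py next.json|grep -E 'eef|force: \['; done
```

```text
eef_pos: [0.529, 0.0089, 0.0443]
force: [7.4, -2.6, 4.0]
eef_pos: [0.529, 0.0089, 0.0454]
force: [7.1, -2.6, 4.2]
```

```bash
for i in 1 2; do echo '{"steps":[[0,0,0,-0.001,0],[0,0,0,-0.001,0]]}' > next.json && python3 nudge.py next.json|grep -E 'eef|force: \['; done
```

```text
eef_pos: [0.529, 0.0089, 0.0464]
force: [7.4, -2.5, 4.9]
eef_pos: [0.529, 0.0089, 0.0473]
force: [8.5, -3.3, 5.3]
```

```bash
echo '{"steps":[[0,0,0,-0.001,0],[0,0,0,-0.001,0]]}' > next.json && python3 nudge.py next.json|grep -E 'eef|force: \['
```

```text
eef_pos: [0.529, 0.0089, 0.0483]
force: [7.0, -2.8, 4.4]
```

```bash
echo '{"steps":[[0,0,0,-0.001,0],[0,0,0,-0.001,0]]}' > next.json && python3 nudge.py next.json|grep -E 'eef|force: \['
```

```text
eef_pos: [0.529, 0.0089, 0.0493]
force: [7.6, -3.4, 3.8]
```

```bash
echo '{"steps":[[0,0,0,-0.001,0],[0,0,0,-0.001,0]]}' > next.json && python3 nudge.py next.json|grep -E 'eef|force: \['
```

```text
eef_pos: [0.529, 0.0089, 0.0504]
force: [8.8, -2.3, 4.4]
```

```bash
echo '{"steps":[[0,0,0,-0.001,0],[0,0,0,-0.001,0]]}' > next.json && python3 nudge.py next.json|grep -E 'eef|force: \['
```

```text
eef_pos: [0.529, 0.0089, 0.0513]
force: [9.0, -2.6, 4.9]
```

```bash
echo '{"steps":[[0,0,0,-0.001,0],[0,0,0,-0.001,0]]}' > next.json && python3 nudge.py next.json|grep -E 'eef|force: \['
```

```text
eef_pos: [0.5291, 0.0089, 0.0523]
force: [8.4, -2.9, 4.1]
```

```bash
echo '{"steps":[[0,0,0,-0.001,0],[0,0,0,-0.001,0]]}' > next.json && python3 nudge.py next.json|grep -E 'eef|force: \['
python3 - <<'E'
from h import *
a=arm.grab_frame("scene")[205:255,240:315,::-1];
cv2.imwrite("pics/d5.png",cv2.resize(a,None,fx=8,fy=8,interpolation=3))
E
```

```text
eef_pos: [0.5291, 0.0089, 0.0534]
force: [7.3, -2.9, 5.0]
```

View pics/d5.png

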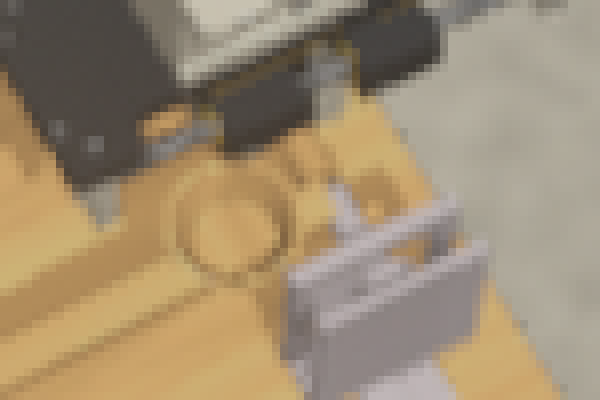

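```bash
echo '{"steps":[[0,0,0,-0.001,0],[0,0,0,-0.001,0]]}' > next.json && python3 nudge.py next.json|grep -E 'eef|force: \['
```

```text
eef_pos: [0.5291, 0.0089, 0.0543]
force: [7.9, -2.8, 4.0]
```

```bash
echo '{"steps":[[0,0,0,-0.001,0],[0,0,0,-0.001,0]]}' > next.json && python3 nudge.py next.json|grep -E 'eef|force: \['
```

```text
eef_pos: [0.5292, 0.0089, 0.0553]
force: [8.1, -2.9, 3.0]
```

```bash
echo '{"steps":[[0,0,0,-0.001,0],[0,0,0,-0.001,0]]}' > next.json && python3 nudge.py next.json|grep -E 'eef|force: \['
```

```text
eef_pos: [0.5291, 0.0089, 0.056]
force: [9.6, -2.7, 0.3]
```

```bash
echo '{"steps":[[0,0,0,-0.001,0],[0,0,0,-0.001,0]]}' > next.json && python3 nudge.py next.json|grep -E 'eef|force: \['
```

```text
eef_pos: [0.5291, 0.0089, 0.0567]
force: [10.9, -4.2, -4.1]
```

```bash
echo '{"steps":[[0,0,0,0.001,0],[0,0.001,0,0.001,0],[0,0.002,0,0.001,0],[0,0.003,0,0.001,0],[0,0.004,0,0.001,0],[0,0.004,0,0.001,0]]}' > next.json && python3 nudge.py next.json|grep -E 'eef|force: \['
```

```text
eef_pos: [0.529, 0.0051, 0.0559]
force: [9.8, -2.3, 0.7]
```

```bash
echo '{"steps":[[0,0.001,0,0,0],[0,0.001,0,0,0]]}' > next.json && python3 nudge.py next.json|grep -E 'eef|force: \['
```

```text
eef_pos: [0.529, 0.0041, 0.0559]
force: [9.7, -2.5, 1.4]
```

```bash
echo '{"steps":[[0,0.001,0,0,0],[0,0.001,0,0,0]]}' > next.json && python3 nudge.py next.json|grep -E 'eef|force: \['
```

```text
eef_pos: [0.5289, 0.0031, 0.056]
force: [8.4, -2.5, 1.2]
```

```bash
echo '{"steps":[[0,0.001,0,0,0],[0,0.001,0,0,0]]}' > next.json && python3 nudge.py next.json|grep -E 'eef|force: \['
```

```text
eef_pos: [0.5289, 0.0021, 0.056]
force: [9.7, -2.2, 0.9]
```

```bash
echo '{"steps":[[0,0.001,0,0,0],[0,0.001,0,0,0]]}' > next.json && python3 nudge.py next.json|grep -E 'eef|force: \['
```

```text
eef_pos: [0.5288, 0.0011, 0.056]
force: [9.7, -3.4, 0.0]
```

```bash
echo '{"steps":[[0,0,0,0,0],[0,0,0,0,0],[0,0,0,0,0]]}' > next.json && python3 nudge.py next.json 6 |grep -E 'eef|force|width'; echo '{"steps":[[0.02,0,0,0,0],[0.03,0,0,0,0],[0.04,0,0,0,0],[0.05,0,0,0,0],[0.05,0,0,0,0]]}' > next.json && python3 nudge.py next.json
```

```text
eef_pos: [0.5288, 0.0011, 0.056]
force: [8.9, -1.2, 0.9]
width: 0.0135
gripper_force: 6.0
t: 14.95
eef_pos: [0.526, 0.0007, 0.0549]
ee_rot: [3.139, -0.001, -1.614]
force: [1.2, 0.0, 0.0]
width: 0.0411
gripper_force: 0.0
```

Released, forces are near zero. Lift straight up and check.

```bash
echo '{"steps":[[0.06,0,0,0,0],[0.06,0,0,-0.01,0],[0.06,0,0,-0.03,0],[0.06,0,0,-0.06,0],[0.06,0,0,-0.1,0],[0.06,0,0,-0.14,0],[0.06,0,0,-0.17,0],[0.06,0.04,0,-0.17,0],[0.06,0.08,0,-0.17,0],[0.06,0.12,0,-0.17,0],[0.06,0.16,0,-0.17,0],[0.06,0.16,0,-0.17,0],[0.06,0.16,0,-0.17,0],[0.06,0.16,0,-0.17,0]]}' > next.json && python3 nudge.py next.json
python3 - <<'E'
from h import *
a=arm.grab_frame("scene")[175:297,190:318,::-1]
cv2.imwrite("pics/d6.png",cv2.resize(a,None,fx=4.5,fy=4.5,interpolation=3))
E
```

```text
t: 16.12
eef_pos: [0.5201, -0.1591, 0.226]
ee_rot: [-3.141, 0.0, -1.615]
force: [-0.1, -0.0, -0.5]
width: 0.06
gripper_force: 0.0
```

View pics/d6.png

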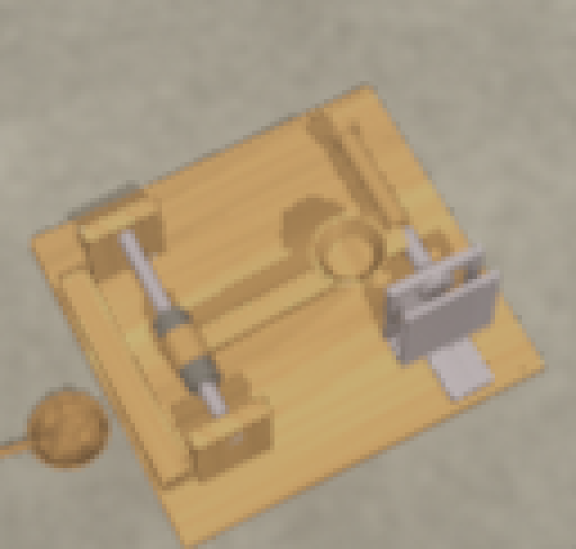

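```bash
python3 -c "
from station import arm
print(arm.job_done())"
```

```text
the job is handed in; nothing more can be done
None
```

I set the catapult and handed the job in at about 16 s. In the last picture the neck hangs under the crossbar with the head behind it, and the gripper is well clear. The plate was felt at about 7 N, and I estimate no more than about 11 N when easing up. The draw angle was inferred from forces and pictures, and the hand-in gave no verdict.

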